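Right the fallen ink bottle and pack the ink carrier

TASK

The red ink bottle has tipped over on the printmaking bench: first stand it upright on the bench and let go of it, so that it stands there like the blue and the yellow one. Then pack the red, blue and yellow bottles one by one, cap up, into the wooden carrier, each in the pocket with the swatch of its own colour, lowering each gently to the pocket's floor rather than letting it fall. Leave the black bottle in its pocket and do not disturb the tins, jar, tools and tape lying about.

Things in the scene. Friction and masses are not known exactly. Their poses are not given: they have to be found in the camera images.
- bottle_red: Red-capped ink bottle, white plastic, 110 tall: round body 52 dia up to 78 from the base, shoulder to 86, screw cap 28 dia from 86 to 110; about 0.22 kg. Origin on its axis, halfway up (55). Own x axis runs base to cap. Starts lying on its side (axis 26 above the bench), cap towards the robot's right (-y) within 55 degrees; rolls if pushed. Standing on the bench, its origin is at height 0.055.
- bottle_blue: Blue-capped ink bottle, white plastic, 110 tall: round body 52 dia up to 78 from the base, shoulder to 86, screw cap 28 dia from 86 to 110; about 0.22 kg. Origin on its axis, halfway up (55). Own z axis runs base to cap. Starts standing on the bench, where its origin is at height 0.055.
- bottle_yellow: Yellow-capped ink bottle, white plastic, 110 tall: round body 52 dia up to 78 from the base, shoulder to 86, screw cap 28 dia from 86 to 110; about 0.22 kg. Origin on its axis, halfway up (55). Own z axis runs base to cap. Starts standing on the bench, where its origin is at height 0.055.
- bottle_black: Black-capped ink bottle, white plastic, 110 tall: round body 52 dia up to 78 from the base, shoulder to 86, screw cap 28 dia from 86 to 110; about 0.22 kg. Origin on its axis, halfway up (55). Own z axis runs base to cap. Already stands in its pocket of the carrier and stays there.
- crate: Plywood bottle carrier, fixed, 82 (x) x 292 (y) x 80 high, open on top; origin: centre of its underside. One row of four pockets, 62 x 62 inside, centres at its y = -105, -35, 35, 105; floor 8 above the bench. Outer walls 10 thick, 80 high; partitions 8 thick, 76 high. A bottle in a pocket has its cap's top 118 above the bench, its shoulder 94.
- pocket_red (a point): Centre of the floor of the red bottle's pocket, 8 above the bench, axes as the carrier's. That pocket has a red swatch, 40 long, over the rim and outer face of both long walls beside it, 36 to either side of this point. Which pocket has which colour differs each time.
- pocket_blue (a point): Centre of the floor of the blue bottle's pocket, 8 above the bench, axes as the carrier's. That pocket has a blue swatch, 40 long, over the rim and outer face of both long walls beside it, 36 to either side of this point. Which pocket has which colour differs each time.
- pocket_yellow (a point): Centre of the floor of the yellow bottle's pocket, 8 above the bench, axes as the carrier's. That pocket has a yellow swatch, 40 long, over the rim and outer face of both long walls beside it, 36 to either side of this point. Which pocket has which colour differs each time.
- pocket_black (a point): Centre of the floor of the black bottle's pocket, 8 above the bench, axes as the carrier's. That pocket has a black swatch, 40 long, over the rim and outer face of both long walls beside it, 36 to either side of this point. Which pocket has which colour differs each time.
- tin_tall: Bystander: ink tin with an orange band, 76 dia x 80 high, standing, origin at the centre of its underside.
- tin_low: Bystander: ink tin with a green band, 80 dia x 55 high, standing, origin at the centre of its underside.
- tin_black: Bystander: ink tin with a dark grey band and white lid, 72 dia x 70 high, standing, origin at the centre of its underside.
- ink_knife: Bystander: ink knife (spatula), about 200 long and at most 25 high, lying flat along its own x axis (handle towards -x), origin under its middle.
- tape: Bystander: roll of brown paper tape lying flat, 90 outside dia x 24 high, origin at the centre of its underside.
- brayer: Bystander: ink roller lying on the bench, rubber roller 90 wide x 40 dia with a wooden handle, about 165 long in all, 40 high; origin under the roller.
- jar: Bystander: amber glass jar with a steel lid, 64 dia x 85 high, standing, origin at the centre of its underside.
There are look-alikes about, which are no part of the job. What is shaped like the bottle_blue but purple is not meant.

How it is judged (in metres and radians):
On the way:
1. the red, blue and yellow bottles all stand upright on the bench, let go of (angle between bottle_red's own x axis and vertical below 0.1 rad and height (world z) of bottle_red between 0.05 and 0.0595 m and linear speed of each of bottle_red, bottle_blue, bottle_yellow below 0.02 m/s and contact force between each of bottle_red, bottle_blue, bottle_yellow and the fingers below 0.1 N and angle between each of bottle_blue, bottle_yellow's own z axis and vertical below 0.1 rad and height (world z) of bottle_blue between 0.05 and 0.0595 m and height (world z) of bottle_yellow between 0.05 and 0.0595 m), for 0.2 s.
At the end, for the whole second after the job is handed in: Each of the four bottles stands cap up in the pocket of its own colour: its axis within 11 mm of the pocket's centre, its base within 5 mm of the pocket floor's height, within 0.1 rad of upright, and at rest (horizontal distance between bottle_red and pocket_red below 0.011 m and z of bottle_red in the frame of pocket_red between 0.05 and 0.06 m and angle between bottle_red's own x axis and vertical below 0.1 rad and linear speed of each of bottle_red, bottle_blue, bottle_yellow, bottle_black below 0.02 m/s and horizontal distance between bottle_blue and pocket_blue below 0.011 m and z of bottle_blue in the frame of pocket_blue between 0.05 and 0.06 m and angle between each of bottle_blue, bottle_yellow, bottle_black's own z axis and vertical below 0.1 rad and horizontal distance between bottle_yellow and pocket_yellow below 0.011 m and z of bottle_yellow in the frame of pocket_yellow between 0.05 and 0.06 m and horizontal distance between bottle_black and pocket_black below 0.011 m and z of bottle_black in the frame of pocket_black between 0.05 and 0.06 m); the robot touches nothing.
It fails at once if a bottle is let fall into its pocket (faster than 0.6 m/s there) instead of being lowered ((horizontal distance between bottle_red and pocket_red below 0.03 m and z of bottle_red in the frame of pocket_red below 0.135 m and linear speed of bottle_red above 0.6 m/s) or (horizontal distance between bottle_blue and pocket_blue below 0.03 m and z of bottle_blue in the frame of pocket_blue below 0.135 m and linear speed of bottle_blue above 0.6 m/s) or (horizontal distance between bottle_yellow and pocket_yellow below 0.03 m and z of bottle_yellow in the frame of pocket_yellow below 0.135 m and linear speed of bottle_yellow above 0.6 m/s)).
It fails at once if the black bottle is moved more than 25 mm or tipped (distance of bottle_black from where it was at the start of the episode above 0.025 m or angle between bottle_black's own z axis and vertical above 0.25 rad).
It fails at once if a tin, the jar, the ink knife, the tape or the ink roller is pushed more than 25 mm or knocked over (distance of any of tin_tall, tin_low, tin_black, ink_knife, tape, brayer, jar from where it was at the start of the episode above 0.025 m or angle between any of tin_tall, tin_low, tin_black, jar's own z axis and vertical above 0.3 rad).
It also fails if it takes over 72 s, if anything falls off the work surface, if the arm or the gripper's body presses on something with over 40 N, if the wrist force passes 120 N, or if a joint passes its speed limit or range.

ROBOT

A 6-joint arm with a two-finger parallel gripper is mounted at the origin on the work surface. World frame = base frame: x ahead of the robot, y to its left, z up, the work surface at z = 0. Lengths are in mm, angles in rad, forces in N, time in s.
With the tool pointing down it reaches from about 400 to 825 mm from the base axis. Payload 7 kg.
Tool frame: the origin (TCP) lies at the very end of the fingers, on their centre line; the grasp point (between the pads) lies 19 mm behind it; z points along the fingers, y is the line along which they close (so a half turn about z gives the same grasp; the last joint's range is limited). The gripper opens to 88 mm and grips with 3 to 60 N. Pads are 19 mm wide; open, the fingers measure 130 mm over their backs; the gripper's body (78 mm by 193 mm) begins 47 mm behind the grasp point.
Start: joints at [-1.007, 0.359, 0.012, 0, -1.224, -0.288], TCP at [183.788, -649.475, 226.561] pointing down, gripper open.
Joint ranges: [-3.07, 3.07], [-1.43, 2.12], [-1.02, 1.25], [-3.03, 1.67], [-3.05, -0], [-3.03, 3.03]. Speed limits (rad/s): [2.39, 2.39, 3.01, 3.14, 3.14, 3.14].

INTERFACE

Orientations are given as a unit quaternion [x, y, z, w].
In Python, from plant import bot gives the robot as it stands. Calls block until the motion is done:
- bot.move_ptp(position, orientation): joint-space move of the TCP to a pose.
- bot.line_to(position, velocity=150, ori=None): straight line of the TCP; ori=None keeps the orientation; velocity is the mean speed in mm/s.
- bot.move_joints(angles): joint-space move.
- bot.move_gripper(opening, force=None): finger opening in mm; force is the grip in N (None keeps the last); returns when the fingers have stopped.
- bot.pause(seconds).
- bot.solve_ik(position, orientation): joint angles nearest the present ones, or None.
- bot.read_state(): the state.
- bot.camera(name): name is "scene" or "top"; returns the picture (400x640x3 uint8, red, green, blue); there is no depth.
- bot.get_calibration(name): a dict with "fx", "fy", "cx", "cy" (pixels), "distortion" ([k1, k2, p1, p2, k3] as OpenCV has them; the pictures are not rectified), "view" (4x4, takes a point from world to camera coordinates). Camera axes: x right, y up, looking along -z (the intrinsics and any distortion apply to the point x, -y, -z); pixel columns grow to the right and rows downward; lengths in mm; the calibration is good to about 2 mm. A picture is of the moment at which its call begins. get_calibration takes no time and is no camera call.
A pose or a line that the arm cannot do raises bot.Unreachable and nothing moves.
- bot.close_job(): hands the job in; it is judged then, once.
The state is a dict: "t": time; "joint_pos": joint angles; "qvel": joint speeds; "tau": joint torques, N m; "tcp_pos": TCP position; "eef_rot": TCP orientation; "contact_force": force on the tool from outside, world axes, zero at the start; "moment": the same for the moment, N m; "width": finger opening in mm; "finger_force": force on a finger pad.
Only numpy, scipy, OpenCV 4.12 (cv2) and the standard library are available. Lean on these libraries where they do the work, as an engineer would, in place of code of your own. Each camera call takes 0.05 s, during which the arm holds its last target. There are 200 camera calls.

## Working session

There is one attempt and no reset: what is moved stays moved. The work goes in short steps, each a Python script; the robot and the scene stay as the last script left them, time stands still between calls to the robot, and variables do not carry over. Pictures are saved under pics/ and viewed, at most 10 in all, crops included, and the job is handed in when it is done.

```bash
mkdir -p pics; ls; python3 - <<'E'
from plant import bot
import cv2
for n in("top","scene"):
    cv2.imwrite(f"pics/{n}0.png",bot.camera(n)[:,:,::-1]); print(n,bot.get_calibration(n))
s=bot.read_state();print(s)
E
```

```text
pics
top {'fx': 376.6265375412433, 'fy': 376.6265375412433, 'cx': 319.9621031567399, 'cy': 199.57620026728156, 'distortion': array([-0.0813061,  0.       ,  0.       ,  0.       ,  0.       ]), 'view': array([[ 2.53448793e-03, -9.99542317e-01, -3.01451840e-02,
        -5.46389814e+00],
       [ 9.96839494e-01,  1.31748931e-04,  7.94418448e-02,
        -5.43947654e+02],
       [-7.94015140e-02, -3.02512544e-02,  9.96383591e-01,
        -1.11996693e+03],
       [ 0.00000000e+00,  0.00000000e+00,  0.00000000e+00,
         1.00000000e+00]])}
scene {'fx': 482.01295847742944, 'fy': 482.01295847742944, 'cx': 328.28076636427375, 'cy': 199.71865692078967, 'distortion': array([0.00313704, 0.        , 0.        , 0.        , 0.        ]), 'view': array([[-4.90383260e-01,  8.71447868e-01, -1.01425575e-02,
         2.94176163e+02],
       [-5.60782255e-01, -3.06613420e-01,  7.69097830e-01,
         2.34814046e+02],
       [ 6.67118820e-01,  3.82840467e-01,  6.39050589e-01,
        -1.70204264e+03],
       [ 0.00000000e+00,  0.00000000e+00,  0.00000000e+00,
         1.00000000e+00]])}
{'t': 0.1, 'joint_pos': array([-1.00689218e+00,  3.59301913e-01,  1.11724311e-02, -3.22539466e-04,
       -1.22412103e+00, -2.88085841e-01]), 'qvel': array([ 0.00106825, -0.00097082,  0.00159778,  0.00242255, -0.00191171,
       -0.00089234]), 'tau': array([-7.81275994e-04, -5.84162307e+01,  2.93752456e+01,  7.01536015e+00,
        1.02368620e-02, -6.75610181e-05]), 'tcp_pos': array([ 183.67592509, -649.07408979,  225.73205322]), 'eef_rot': array([-1.37418000e-01,  9.90512868e-01,  7.24771191e-04, -1.62370960e-04]), 'contact_force': array([ 0.06622812, -0.03210141,  0.48189611]), 'moment': array([ 0.01942867, -0.01098352, -0.06529188]), 'finger_force': 0.0, 'width': 87.88097719935463}
```

View pics/top0.png

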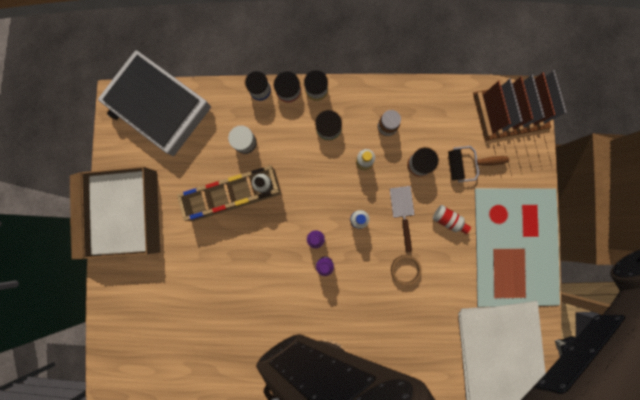

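View pics/scene0.png

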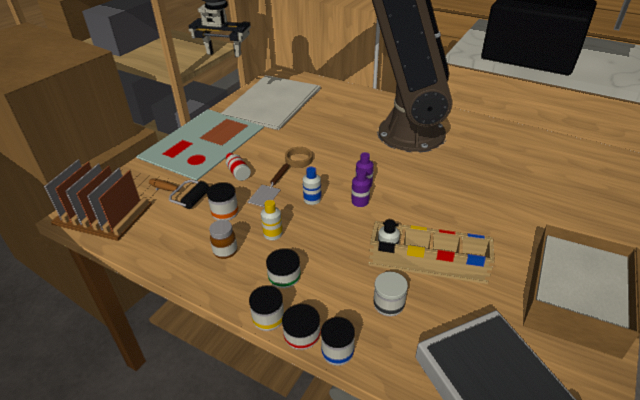

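Top view: the red bottle lies at (452,220), cap end near (467,229). The blue bottle is at (360,219), the yellow at (366,158). The carrier spans (185,208) to (278,182), its pockets from left to right blue, red, yellow and black (occupied). Blue candidates are (360,219) with a blue cap, and the purple bottles at (316,239) and (325,266). Only (360,219) fits. I'll confirm this in an enlarged crop.

```bash
python3 - <<'E'
import cv2,numpy as np
im=cv2.imread("pics/top0.png")
a=cv2.resize(im[140:260,340:500],(800,600),interpolation=cv2.INTER_CUBIC)  #x5
b=cv2.resize(im[155:235,170:290],None,fx=6,fy=6,interpolation=cv2.INTER_CUBIC) #x6 720x480
cv2.imwrite("pics/c1.png",a);cv2.imwrite("pics/c2.png",b)
E
```

```text
(no output)
```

View pics/c1.png

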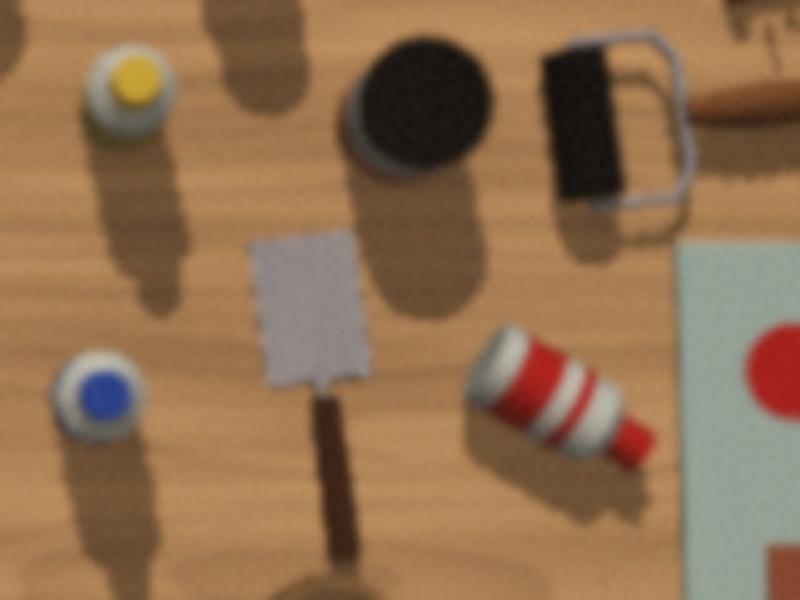

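View pics/c2.png

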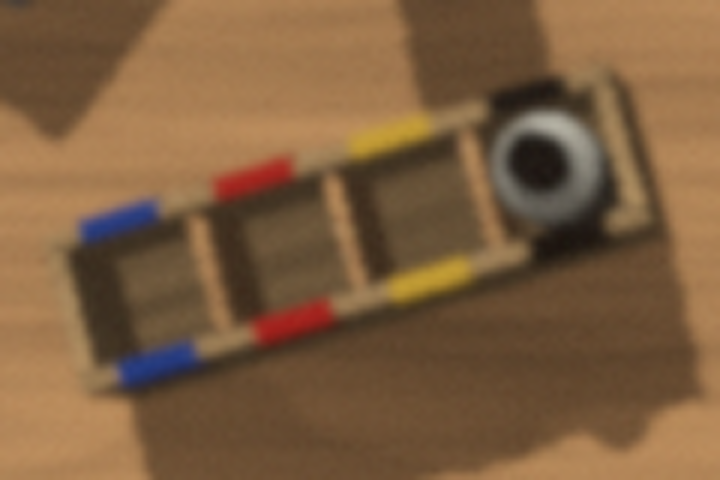

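c1 (5x) confirms the blue-capped white bottle at crop (100,396), the yellow one at (133,90) and the red one lying from (488,362) to (644,452), with its cap at lower right. c2 shows the swatch pairs as blue (118,222)/(158,366), red (253,180)/(293,322), yellow (390,137)/(430,280) and black (527,97)/(567,235).

```bash
cat > h.py <<'E'
import numpy as np, cv2
from plant import bot
def cal(n):
    c=bot.get_calibration(n); K=np.array([[c["fx"],0,c["cx"]],[0,c["fy"],c["cy"]],[0,0,1.]])
    V=np.diag([1,-1,-1,1])@c["view"]; return K,c["distortion"],V
def proj(n,P):
    K,d,V=cal(n); return cv2.projectPoints(np.asarray(P,float).reshape(-1,3),cv2.Rodrigues(V[:3,:3])[0],V[:3,3],K,d)[0][:,0]
def ray(n,uv,z):
    K,d,V=cal(n); q=cv2.undistortPoints(np.asarray(uv,float).reshape(-1,1,2),K,d)[:,0]
    D=np.c_[q,np.ones(len(q))]@V[:3,:3]; C=-V[:3,:3].T@V[:3,3]
    return C+D*((z-C[2])/D[:,2])[:,None]
E
python3 - <<'E'
from h import *
np.set_printoptions(precision=1,suppress=True)
c1=lambda p:(np.array(p)+.5)/5-.5+[340,140]
c2=lambda p:(np.array(p)+.5)/6-.5+[170,155]
K,d,V=cal("top");print("cam",-V[:3,:3].T@V[:3,3])
print("bots Y,B",ray("top",c1([[136,80],[106,396]]),110))
r=ray("top",c1([[488,362],[644,452]]),26);print("red base,cap",r,np.linalg.norm(r[1]-r[0]))
t=ray("top",c2([[118,222],[253,180],[390,137],[527,97]]),80);b=ray("top",c2([[158,366],[293,322],[430,280],[567,235]]),80)
m=(t+b)/2;print("pockets",m,np.linalg.norm(t-b,axis=1),np.linalg.norm(np.diff(m,axis=0),axis=1))
# scene projections for check
sc=cv2.imread("pics/scene0.png");tp=cv2.imread("pics/top0.png")
yb=ray("top",c1([[136,80],[106,396]]),110)
def circ(c,ax,R,n=24):
    ax=ax/np.linalg.norm(ax);u=np.cross(ax,[.1,.3,1] if abs(ax[2])<.9 else [1,0,0]);u/=np.linalg.norm(u);w=np.cross(ax,u);a=np.linspace(0,2*np.pi,n)
    return c+R*(np.cos(a)[:,None]*u+np.sin(a)[:,None]*w)
def bottle(base,ax):
    return [circ(base+ax*h,ax,R) for h,R in((0,26),(78,26),(86,14),(110,14))]
L=[]
for p in yb: L+=bottle(np.r_[p[:2],0],np.array([0,0,1.]))
ax=(r[1]-r[0])/np.linalg.norm(r[1]-r[0]);L+=bottle((r[0]+r[1])/2-55*ax,ax)
e=m[3]-m[0];e/=np.linalg.norm(e);f=np.array([-e[1],e[0],0]);c=m.mean(0)*[1,1,0]
for z in(0,80): L.append(np.array([c+sx*41*f+sy*146*e+[0,0,z] for sx,sy in((1,1),(1,-1),(-1,-1),(-1,1),(1,1))]))
out=[]
for n,im,x0,y0,w,h,s in(("top",tp,170,130,310,115,2.58),("scene",sc,180,130,330,160,2.42)):
    g=cv2.resize(im[y0:y0+h,x0:x0+w],None,fx=s,fy=s,interpolation=cv2.INTER_CUBIC)
    for l in L: cv2.polylines(g,[np.int32(((proj(n,l)+.5-[x0,y0])*s-.5)*16)],False,(0,255,0) ,1,cv2.LINE_AA,4)
    out.append(g[:,:798])
w=min(o.shape[1] for o in out)
cv2.imwrite("pics/ov.png",np.vstack([o[:300,:w] for o in out])[:600]);print([o.shape for o in out])
E
```

```text
cam [ 453.3  -39.3 1159. ]
bots Y,B [[ 661.2 -139.1  110. ]
 [ 483.3 -121.1  110. ]]
red base,cap [[ 506.2 -357.7   26. ]
 [ 452.  -451.3   26. ]] 108.1727576959772
pockets [[527.6 367.   80. ]
 [548.6 300.   80. ]
 [569.3 232.7  80. ]
 [589.9 165.8  80. ]] [73.9 72.7 73.  70.5] [70.2 70.4 69.9]
[(297, 798, 3), (387, 798, 3)]
```

View pics/ov.png

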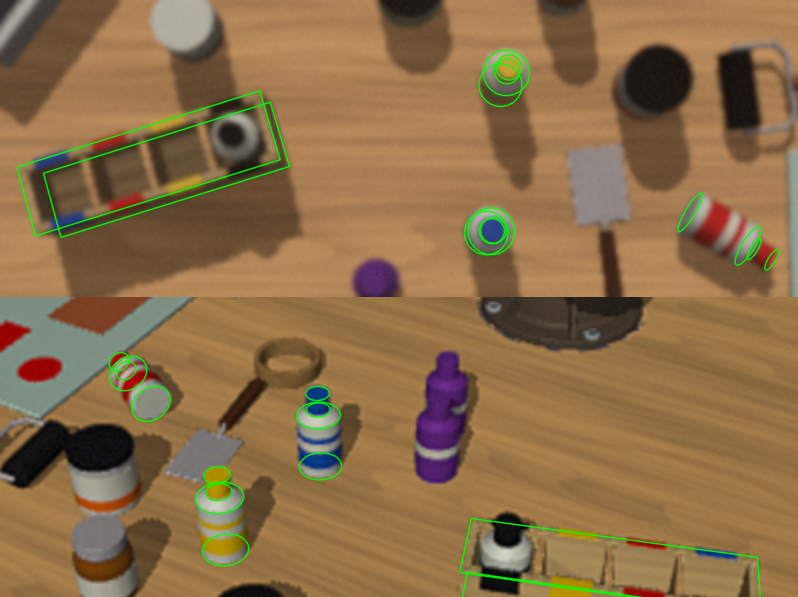

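The overlay agrees in both views to about 2 mm: pocket pitch 70, swatch spacing 73, red length 108. Next is standing the red bottle up: grip it with a 30° tilt, turn it a quarter in the air, and lower it until contact.

```bash
cat >> h.py <<'E'
from scipy.spatial.transform import Rotation as Ro
Z=np.array([0,0,1.])
base,cap=np.array([506.2,-357.7,26]),np.array([452.,-451.3,26])
a=(cap-base)/np.linalg.norm(cap-base); mid=(base+cap)/2
def redposes(s,stand=(470,-400),yaw=0,al=np.radians(30)):
    b=np.cross(Z,a); z=-Z*np.cos(al)-a*np.sin(al); y=s*b; Rg=np.c_[np.cross(y,z),y,z]
    o=np.r_[stand,0]/np.linalg.norm(stand); o=Ro.from_rotvec(Z*yaw).apply(o)
    Rp=np.c_[Z,np.cross(-o,Z),-o]@np.c_[a,b,Z].T@Rg
    return Rg,Rp,mid+5*a,np.r_[stand,60.]
tcp=lambda g,R:g+19*R[:,2]
q=lambda R:Ro.from_matrix(R).as_quat()
def down(yaw):  # closing axis at angle yaw in the xy plane
    y=np.array([np.cos(yaw),np.sin(yaw),0]);return np.c_[np.cross(y,-Z),y,-Z]
crateyaw=np.arctan2(62.3,201.2)
E
python3 - <<'E'
from h import *
np.set_printoptions(precision=2,suppress=True)
f=lambda p,R:bot.solve_ik(p,q(R))
for s in(1,-1):
  for yaw in(-.5,0,.5):
    Rg,Rp,g,p=redposes(s,yaw=yaw)
    print(s,yaw)
    for n,P,R in(("g",g,Rg),("g+",g-100*Rg[:,2],Rg),("p+",p+80*Z,Rp),("p",p,Rp),("pback",p-90*Rp[:,2],Rp)): print(n,f(tcp(P,R),R))
for s in(0,np.pi):
  for n,P in(("Y",(661,-139,88)),("B",(483,-121,88)),("R",(470,-400,88)),("pb",(527,367,96)),("py+",(569,233,220))): print(s,n,f(np.array(P,float),down(crateyaw+s)))
E
```

```text
1 -0.5
g [-0.73  0.61 -0.   -0.57 -1.14 -2.64]
g+ [-0.8   0.55  0.09 -0.52 -1.31 -2.68]
p+ None
p None
pback None
1 0
g [-0.73  0.61 -0.   -0.57 -1.14 -2.64]
g+ [-0.8   0.55  0.09 -0.52 -1.31 -2.68]
p+ [-1.17  0.24 -0.77 -2.36 -0.58  1.12]
p [-1.25  0.55 -0.91 -2.55 -0.95  1.5 ]
pback [-1.36  0.34 -0.99 -2.38 -0.86  1.38]
1 0.5
g [-0.73  0.61 -0.   -0.57 -1.14 -2.64]
g+ [-0.8   0.55  0.09 -0.52 -1.31 -2.68]
p+ [-1.11  0.28 -0.47 -1.57 -0.75  0.57]
p [-1.2   0.48 -0.51 -1.74 -0.83  0.9 ]
pback [-1.3   0.33 -0.57 -1.57 -0.88  0.77]
-1 -0.5
g [-0.73  0.61 -0.   -0.57 -1.14  0.5 ]
g+ [-0.8   0.55  0.09 -0.52 -1.31  0.46]
p+ None
p None
pback None
-1 0
g [-0.73  0.61 -0.   -0.57 -1.14  0.5 ]
g+ [-0.8   0.55  0.09 -0.52 -1.31  0.46]
p+ [-1.17  0.24 -0.77 -2.36 -0.58 -2.02]
p [-1.25  0.55 -0.91 -2.55 -0.95 -1.65]
pback [-1.36  0.34 -0.99 -2.38 -0.86 -1.76]
-1 0.5
g [-0.73  0.61 -0.   -0.57 -1.14  0.5 ]
g+ [-0.8   0.55  0.09 -0.52 -1.31  0.46]
p+ [-1.11  0.28 -0.47 -1.57 -0.75 -2.57]
p [-1.2   0.48 -0.51 -1.74 -0.83 -2.24]
pback [-1.3   0.33 -0.57 -1.57 -0.88 -2.37]
0 Y [ 0.08  0.47 -0.15  0.   -0.95 -2.92]
0 B [ 0.15  0.21 -0.56  0.   -0.81 -2.99]
0 R [-0.39  0.38 -0.29  0.   -0.89 -2.45]
0 pb [ 0.91  0.41 -0.23  0.   -0.93  2.53]
0 py+ [ 0.71  0.26 -0.14  0.   -1.17  2.74]
3.141592653589793 Y [ 0.08  0.47 -0.15  0.   -0.95  0.22]
3.141592653589793 B [ 0.15  0.21 -0.56  0.   -0.81  0.15]
3.141592653589793 R [-0.39  0.38 -0.29  0.   -0.89  0.69]
3.141592653589793 pb [ 0.91  0.41 -0.23  0.   -0.93 -0.61]
3.141592653589793 py+ [ 0.71  0.26 -0.14  0.   -1.17 -0.41]
```

```bash
python3 - <<'E'
from h import *
np.set_printoptions(precision=2,suppress=True)
f=lambda p,R:bot.solve_ik(p,q(R))
s=-1
for al in(30,45):
 for st in((470,-400),(430,-400),(480,-450)):
  for yaw in(-3.14,-2.6,-2.1,-1.6,-1.2,1.0,1.5,2.1,2.6):
    Rg,Rp,g,p=redposes(s,st,yaw,np.radians(al))
    r=[f(tcp(P,Rp),Rp) for P in(p+90*Z,p,p-90*Rp[:,2])]
    g0=f(tcp(g-100*Rg[:,2],Rg),Rg)
    if all(x is not None for x in r): print(al,st,yaw,np.abs(r[0]-g0).max(),np.abs(r[1]-r[0]).max(),r[0],r[1],(p-90*Rp[:,2]))
E
```

```text
30 (470, -400) -3.14 2.265000781154942 0.12021740998215913 [-0.5   0.97  0.58 -0.22 -2.21 -1.81] [-0.5   1.05  0.54 -0.2  -2.09 -1.78] [ 529.44 -450.42  105.  ]
30 (470, -400) -2.6 1.8927329856882118 0.11512945197597868 [-0.31  0.92  0.33  0.14 -2.02 -1.43] [-0.31  1.01  0.3   0.14 -1.9  -1.45] [ 546.9  -412.69  105.  ]
30 (470, -400) -2.1 1.7028410084388808 0.11477342922965716 [-0.16  0.8  -0.04  0.43 -1.71 -1.24] [-0.16  0.9  -0.06  0.42 -1.6  -1.3 ] [ 543.57 -374.27  105.  ]
30 (470, -400) -1.6 1.664320145899702 0.11805761708288154 [-0.04  0.64 -0.46  0.75 -1.38 -1.21] [-0.05  0.75 -0.5   0.78 -1.26 -1.31] [ 522.23 -342.14  105.  ]
30 (470, -400) -1.2 1.7438512015028302 0.18669413929054657 [-0.05  0.49 -0.81  1.15 -1.14 -1.28] [-0.09  0.63 -0.85  1.28 -1.07 -1.47] [ 495.57 -326.37  105.  ]
30 (470, -400) 1.0 3.096134638532026 0.1954543299061764 [-1.1   0.42 -0.21 -1.22 -1.14 -2.64] [-1.13  0.58 -0.23 -1.28 -1.1  -2.44] [ 395.42 -422.65  105.  ]
30 (470, -400) 1.5 3.03751999401329 0.12622634657641418 [-1.03  0.6   0.08 -1.   -1.52 -2.58] [-1.03  0.72  0.06 -1.01 -1.44 -2.45] [ 415.
[... 6828 characters left out ...]
 [-0.24  0.55 -0.75  1.18 -0.86 -1.21] [ 503.74 -390.96  123.64]
45 (480, -450) 1.0 3.624251570189766 0.183261621011364 [-0.94  0.37 -0.13 -0.92 -0.96 -3.02] [-0.96  0.5  -0.16 -1.02 -0.89 -2.83] [ 418.29 -465.55  123.64]
45 (480, -450) 1.5 3.3769519222097046 0.11626841668382193 [-0.94  0.53  0.12 -0.8  -1.36 -2.77] [-0.94  0.64  0.08 -0.83 -1.26 -2.65] [ 433.3  -493.23  123.64]
45 (480, -450) 2.1 3.0930847491700653 0.11541469582797736 [-0.83  0.71  0.4  -0.63 -1.74 -2.48] [-0.83  0.8   0.35 -0.62 -1.63 -2.4 ] [ 465.87 -512.05  123.64]
45 (480, -450) 2.6 2.797630982665548 0.12712847855705744 [-0.7   0.83  0.56 -0.44 -1.96 -2.19] [-0.7   0.91  0.5  -0.42 -1.83 -2.13] [ 497.35 -511.23  123.64]
```

```bash
cat >> h.py <<'E'
def fz(): return bot.read_state()["contact_force"][2]
def settle_down(p,maxd,step=1.0,thr=1.5):
    """lower in small steps until the bench pushes back"""
    bot.pause(.15); f0=fz(); p=np.array(p,float)
    for i in range(int(maxd/step)):
        p[2]-=step; bot.line_to(p,velocity=25); f=fz()
        if f-f0>thr: break
    print("down",(i+1)*step,"dF",f-f0); return p
E
python3 - <<'E'
from h import *
np.set_printoptions(precision=2,suppress=True)
Rg,Rp,g,p=redposes(-1,(430,-400),-2.6)
bot.move_ptp(tcp(g-100*Rg[:,2],Rg),q(Rg))
bot.line_to(tcp(g,Rg),velocity=120)
s=bot.read_state();print(s["tcp_pos"],tcp(g,Rg),s["contact_force"])
bot.move_gripper(40,force=25)
s=bot.read_state();print(s["width"],s["finger_force"],s["contact_force"],s["t"])
if s["width"]>45:
    bot.line_to(tcp(g,Rg)+[0,0,110],velocity=150)
    bot.move_ptp(tcp(p+60*Z,Rp),q(Rp))
    bot.line_to(tcp(p+5*Z,Rp),velocity=120)
    s=bot.read_state();print(s["width"],s["tcp_pos"],tcp(p+5*Z,Rp),s["contact_force"],s["t"])
    for n in("top","scene"): cv2.imwrite(f"pics/st_{n}.png",bot.camera(n)[:,:,::-1])
    a_=cv2.resize(cv2.imread("pics/st_scene.png")[100:300,150:416],(798,600));cv2.imwrite("pics/st.png",a_)
E
```

```text
[ 481.57 -401.29   10.21] [ 481.35 -400.61    9.55] [-0.69 -0.14  0.35]
51.41038305877009 24.999891221523285 [-0.99  0.62  1.67] 3.1
51.336924992852246 [ 413.69 -396.54   54.47] [ 413.9  -396.61   55.5 ] [ 0.05  0.12 -2.11] 6.2167
```

View pics/st.png

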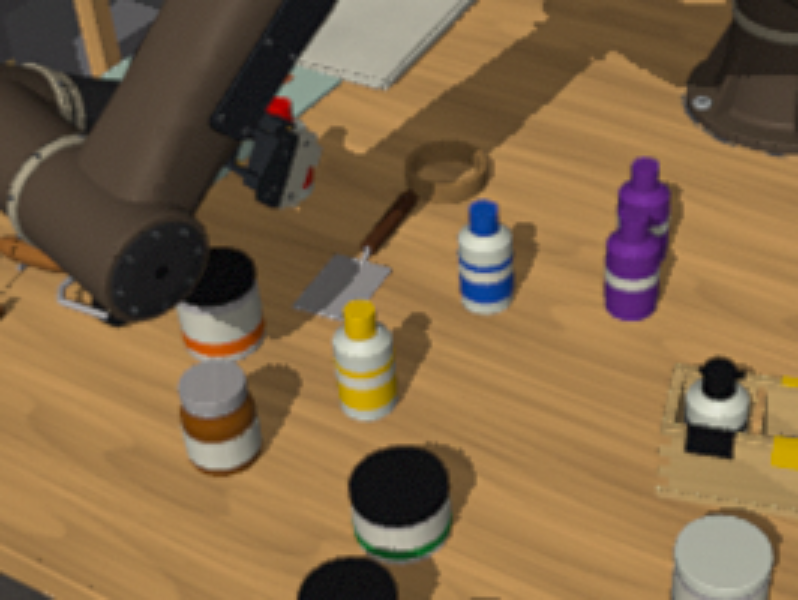

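The red bottle is held upright, cap up at crop (280,105), and clear of everything. I'll lower it to contact, let go, and back off.

```bash
python3 - <<'E'
from h import *
np.set_printoptions(precision=2,suppress=True)
Rg,Rp,g,p=redposes(-1,(430,-400),-2.6)
P=settle_down(tcp(p+5*Z,Rp),10)
bot.move_gripper(86); bot.pause(.3)
bot.line_to(P-95*Rp[:,2],velocity=120)
bot.pause(.4)
bot.line_to(P-95*Rp[:,2]+[0,0,120],velocity=200)
s=bot.read_state();print(s["t"],s["width"])
bot.move_ptp([500,100,300],q(down(crateyaw+np.pi)))
print(bot.read_state()["t"])
for n in("top","scene"): cv2.imwrite(f"pics/s2_{n}.png",bot.camera(n)[:,:,::-1])
E
python3 - <<'E'
import cv2,numpy as np
t=cv2.imread("pics/s2_top.png");s=cv2.imread("pics/s2_scene.png")
a=cv2.resize(t[130:280,350:500],(600,600),interpolation=2);b=cv2.resize(s[130:280,200:250],(200,600))
cv2.imwrite("pics/s2.png",np.hstack([a,b]))
E
```

```text
down 3.0 dF 2.238877264965713
10.3917 85.977438252714
12.2917
```

View pics/s2.png

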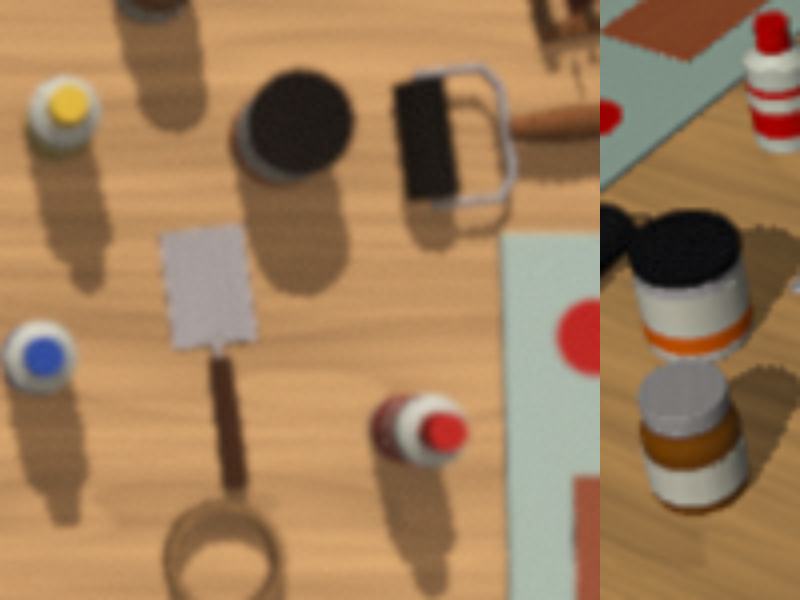

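The red bottle stands upright, cap at crop (445,432). I'll get the cap centres by colour, then pack each bottle by its cap, closing across the carrier.

```bash
cat > pack.py <<'E'
from h import *
import sys
np.set_printoptions(precision=2,suppress=True)
R=down(crateyaw+np.pi); Q=q(R)
pk={"blue":[527.6,367.],"red":[548.6,300],"yellow":[569.3,232.7]}
seed={"red":(461,238),"blue":(360.5,219),"yellow":(367,156)}
hue={"red":0,"blue":113,"yellow":25}
def find(c,im):
    h=cv2.cvtColor(im,cv2.COLOR_BGR2HSV).astype(int); d=np.abs((h[...,0]-hue[c]+90)%180-90)
    m=(d<12)&(h[...,1]>140)&(h[...,2]>90); yy,xx=np.nonzero(m); k=np.hypot(xx-seed[c][0],yy-seed[c][1])<6.5
    uv=[xx[k].mean(),yy[k].mean()]; return ray("top",[uv],108)[0],k.sum(),uv
def pack(c,xy):
    t=np.array(pk[c]); 
    bot.move_ptp(np.r_[xy,190],Q); bot.move_gripper(70,force=25)
    bot.line_to(np.r_[xy,90],velocity=120)
    bot.move_gripper(20,force=25); s=bot.read_state(); print(c,"width",s["width"],s["finger_force"],s["contact_force"],s["t"])
    if not 22<s["width"]<32: raise SystemExit("bad grip")
    bot.line_to(np.r_[xy,240],velocity=200)
    bot.move_ptp(np.r_[t,240],Q)
    bot.line_to(np.r_[t,182],velocity=120); bot.pause(.2); f0=bot.read_state()["contact_force"]
    for z in(165,140,120,103):
        bot.line_to(np.r_[t,z],velocity=70); f=bot.read_state()["contact_force"]-f0
        if np.linalg.norm(f)>8: print("hit",z,f); raise SystemExit
    P=settle_down(np.r_[t,103],12); print("tip z",P[2],bot.read_state()["width"])
    bot.move_gripper(60); bot.pause(.1); bot.line_to(np.r_[t,220],velocity=150); print("t",bot.read_state()["t"])
E
python3 - <<'E'
from pack import *
im=cv2.imread("pics/s2_top.png"); 
for c in seed: print(c,find(c,im))
p=find("red",im)[0][:2]
if np.hypot(*(p-[430,-400]))<15: pack("red",p)
E
```

```text
red (array([ 430.46, -399.91,  108.  ]), np.int64(85), [np.float64(460.9294117647059), np.float64(237.8)])
blue (array([ 483.36, -120.36,  108.  ]), np.int64(49), [np.float64(360.48979591836735), np.float64(218.81632653061226)])
yellow (array([ 660.01, -139.17,  108.  ]), np.int64(68), [np.float64(366.75), np.float64(156.16176470588235)])
red width 26.8310998223326 24.999791979789734 [ 0.23 -0.14  0.4 ] 16.5583
down 6.0 dF 8.036521969233
tip z 97.0 27.561431110153816
t 26.0083
```

```bash
python3 - <<'E'
from pack import *
pack("blue",np.array([483.3,-120.7])); pack("yellow",np.array([660.5,-139.1]))
bot.move_ptp([500,-150,300],Q); bot.pause(.2)
for n in("top","scene"): cv2.imwrite(f"pics/f_{n}.png",bot.camera(n)[:,:,::-1])
print(bot.read_state()["t"])
t=cv2.imread("pics/f_top.png");s=cv2.imread("pics/f_scene.png")
a=cv2.resize(t[155:225,170:300],(800,430),interpolation=2)
cv2.imwrite("pics/f.png",np.vstack([a[:,:],cv2.resize(s[205:285,180:570],(800,165))]))
E
```

```text
blue width 27.119244520425692 25.000087916851044 [0.55 0.47 0.64] 29.7917
down 6.0 dF 8.26698641310396
tip z 97.0 27.85656397878968
t 38.5083
yellow width 27.304761943961605 24.99069571495056 [-0.61 -0.1  -0.01] 42.6167
down 4.0 dF 1.5239923659403192
tip z 99.0 27.451391330566093
t 50.4667
52.2417
```

View pics/f.png

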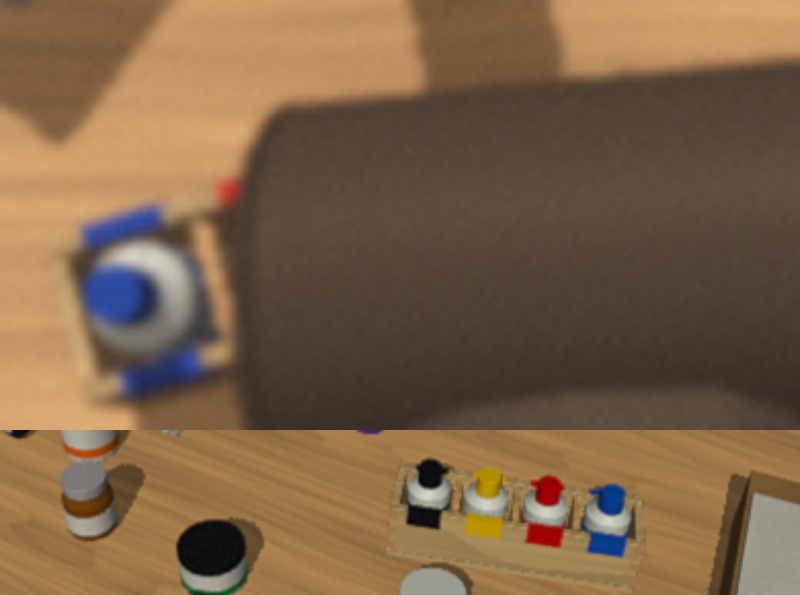

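In the scene view all four bottles sit cap up at their own swatches. The arm hides the top view, so I'll clear it and check the cap positions numerically.

```bash
python3 - <<'E'
import pack
from pack import *
bot.move_joints([-1.007,.359,.012,0,-1.224,-.288]); bot.pause(.2)
im=bot.camera("top")[:,:,::-1].copy(); cv2.imwrite("pics/g_top.png",im)
sc=bot.camera("scene")[:,:,::-1].copy()
for n,I in(("top",im),("scene",sc)):
  for c in pk:
    e=proj(n,np.r_[pk[c],116]if n=="top" else np.r_[pk[c],106])[0]; seed[c]=e
    h=cv2.cvtColor(I,cv2.COLOR_BGR2HSV).astype(int); d=np.abs((h[...,0]-hue[c]+90)%180-90)
    yy,xx=np.nonzero((d<12)&(h[...,1]>140)&(h[...,2]>90)); k=np.hypot(xx-e[0],yy-e[1])<8
    uv=np.array([xx[k].mean(),yy[k].mean()]); print(n,c,k.sum(),"px err",uv-e, "mm err",(ray(n,[uv],116 if n=="top" else 106)[0][:2]-pk[c]))
f=cv2.resize(im[140:240,170:303],(798,600),interpolation=2);cv2.imwrite("pics/g.png",f)
print(bot.read_state()["t"])
E
```

```text
top blue 58 px err [ 0.26 -0.23] mm err [ 0.66 -0.74]
top red 81 px err [ 0.48 -0.49] mm err [ 1.39 -1.35]
top yellow 74 px err [ 0.87 -0.  ] mm err [ 0.   -2.48]
scene blue 135 px err [ 0.03 -0.21] mm err [-0.73 -0.13]
scene red 166 px err [-0.4  -0.69] mm err [-1.85 -1.61]
scene yellow 169 px err [-0.14 -0.6 ] mm err [-1.82 -1.05]
54.675
```

View pics/g.png

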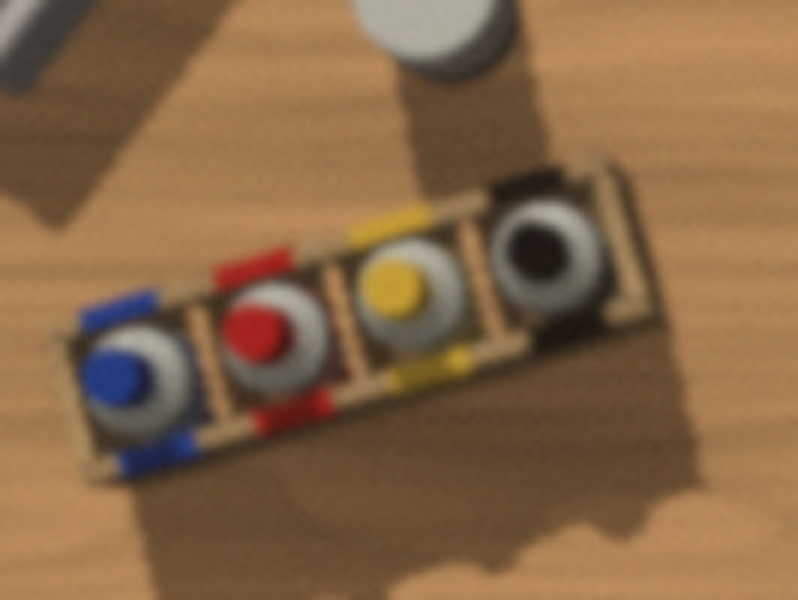

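The top view shows all four bottles upright in their own-colour pockets, with caps within about 2.5 mm of centre. Blue's is at (115,378), red's at (255,332), yellow's at (393,288) and black's at (538,248). Handing in.

```bash
python3 -c "
from plant import bot
print(bot.close_job())"
```

```text
the job is handed in; nothing more can be done
None
```

I stood the red bottle up on the bench, then packed the red, blue and yellow bottles cap up in their own-colour pockets, caps within about 2.5 mm of centre in the last pictures; I handed the job in at about 55 s, and no verdict came back.

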